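Release the snap tab and slide the terminal cover open

ROBOT

A 6-joint arm with a two-finger parallel gripper is mounted at the origin on a cart in front of the work surface, level with it; the furniture and walls round the work are solid. World frame = base frame: x ahead of the robot, y to its left, z up, the work surface at z = 0. Lengths are in mm, angles in degrees, forces in N, time in s.
With the tool pointing down it reaches from about 350 to 850 mm from the base axis. Payload 8.1 kg.
Tool frame: the origin (TCP) lies on the centre line of the jaws, within the pads' length; the fingertips stand 8 mm ahead of it and the grasp point (between the pads) lies 11 mm behind it; x points along the fingers, z is the direction in which the jaws open and shut, and the axes are right-handed (so a half turn about x gives the same grasp; the last joint's range is limited). The gripper opens to 85 mm and grips with 20 to 120 N. Pads are 22 mm wide; open, the fingers measure 114 mm over their backs; the gripper's body (76 mm by 85 mm) begins 54 mm behind the grasp point. The pads swing forward as they close: fully open they stand 13 mm farther back than shut.
Start: joints at [58.533, 7.471, 85.268, -0, 87.261, -4.893], TCP at [268.39, 536.63, 239.292] pointing down, gripper open.
Joint ranges: [-169.43, 169.43], [-51.17, 129.36], [1.28, 143.12], [-76.62, 256.62], [0, 156.53], [-152.29, 152.29]. Speed limits (degrees/s): [136.94, 136.94, 159.86, 180, 180, 180].

INTERFACE

Orientations are given as [roll, pitch, yaw] about the fixed x, y, z axes, in that order (R = Rz(yaw) Ry(pitch) Rx(roll)).
In Python, from bench import r, vision, order gives the robot as it stands. The module is installed in compiled form; this text tells all that it offers.
- The arm moves only by the shell command python3 -m jog 'ROWS' [FORCE]. ROWS is JSON, a list of rows, each a list of 3 entries, a list of its own where there are three numbers: the shift along the world's x, y, z in m, then the turn, a rotation vector about the world's x, y, z in rad, then the opening, from -1 (shut) to 1 (fully open). A call has 1 to 5 rows; each row is the pose to reach, as a shift and turn from the pose commanded when the call began; what a row does not reach only later rows make up. A row lasts 1/12 s, in which the tool goes at most 41.7 mm and 7.16 degrees, less where a joint would pass 70% of its speed; a pose out of reach is approached as far as the arm can. A call with a gripper value outside its range is refused whole. The fingers move at their own pace and stop on an object; FORCE is the grip in N (left out, the last holds). Time passes only in rows, so rows that repeat a pose let the fingers close. It gives the time, the measured TCP pose, the force and the opening at its end, in the units of the state.
- r.sense(): the state, without advancing time (a new reading comes with each control period).
- vision.snapshot(name): name is "side" or "top" or "wrist"; returns the picture (400x640x3 uint8, red, green, blue); there is no depth.
- vision.camera_model(name): a dict with "fov_y" (degrees; the focal length in pixels is half the picture's height over the tangent of half this angle, whatever the lens; pixels are square), "cx", "cy" (the principal point, pixels), "world_to_cam" (4x4, takes a point from world to camera coordinates). Camera axes: x right, y down, z forward; pixel columns grow to the right and rows downward; lengths in mm; the calibration is good to about 2 mm. A picture is of the moment at which its call begins: read the wrist's pose just before it. camera_model takes no time and is no camera call; for the wrist camera it gives the pose at the moment of the call.
- order.hand_in(): hands the job in, once; it reports no verdict.
The state is a dict: "time": time; "joint_pos": joint angles; "qd": joint speeds; "joint_efforts": joint torques, N m; "tool_pos": TCP position; "tcp_rot": TCP orientation; "ft_force": force on the tool from outside, world axes, zero at the start; "wrist_torque": the same for the moment, N m; "finger_gap": finger opening in mm.
Only numpy, scipy, OpenCV 4.12 (cv2) and the standard library are available. Lean on these libraries where they do the work, as an engineer would, in place of code of your own. Each camera call takes 0.05 s, during which the arm holds its last target.

TASK

Open the terminal box: press its orange snap tab fully down so that it stays in, then push the released white cover along its rails, off the terminals and onto the parking shelf at the other end of the box, until the well with the terminals is completely open. Only press and push with the fingertips, lift nothing, do not force the cover before the tab is down, and leave the marker, the micrometer and the two bearing rings where they lie.

Things in the scene. Friction and masses are not known exactly. Their poses are not given: they have to be found in the camera images.
- terminal_box: grey terminal box fixed to the table, 280 mm long (its y), 140 mm wide (its x), tab housing on its -x side. Origin on the table, z up; deck 32 mm above the table, nothing above 56 mm. Along y: free rear deck -145 to -85 mm, cover seat -85 to +15, parking shelf +15 to an end stop at +130. Well open from y -73 to +3
- shelf_mid (a point): centre of the parking shelf's deck, 32 mm above the table, at y = 73 mm in the box's frame. Aluminium rails run along the box's y at x = +-61 to +-70 mm, 44 mm above the table at the top; from y = -85 mm on they have lips over the cover's edges, reaching in to x = +-54 mm, so the cover can only slide along y
- cover: loose white cover, 100 mm long (y), 116 mm wide (x), 18 mm high, raised middle 99 mm wide, 0.15 kg. Origin at the centre of its underside, axes as the box's. Closed, its origin is at y = -35 mm in the box's frame, 32 mm above the table; it slides along the box's +y up to 115 mm, to the end stop; well completely open after 88 mm. Stays where it is left
- cover_back (a point): middle of the cover's upright rear face (the face towards the box's -y, 18 mm high), 9 mm above the deck; push here along the box's +y. Moves with the cover
- snap_tab (a joint): travel of the orange snap tab: 0 = up, its hook blocks the cover's front edge; 0.010 m = fully down (hard stop), hook below the deck and the cover free. It slides straight down with about 4 N of friction, has no return spring and stays where it is left.
- tab_pad (a point): centre of the upper face of the tab's orange pad, 34 mm (box x) by 42 mm (box y), level, 56 mm above the table when up and 46 mm when pressed; outside the rail on the box's -x side, at x = -95, y = 23 mm in the box's frame. Press straight down here. Moves with the tab
- marker: blue marker pen with white ends, 137 mm long, 18 mm thick, lying loose beside the box's +x side; leave alone
- bearing_ring: steel bearing ring, 29 mm wide, 10 mm high, loose on the table on the box's -x side towards its rear; leave alone
- bearing_ring_b: steel bearing ring, 29 mm wide, 12 mm high, loose on the table on the box's -x side towards its end stop; leave alone
- micrometer: green and steel micrometer, 61 x 130 x 16 mm, lying loose behind the box's rear (-y) end; leave alone
There are look-alikes about, which are no part of the job. Several things have the shape of the cover; the one meant has the colours described above.

How it is judged:
By the outcome, as a careful person would: the job done as asked, in the order asked, and still so for the second after the job is handed in, with the robot touching nothing.
It also fails if it takes over 38 s, if anything falls off the work surface, if the arm or the gripper's body presses on something with over 40 N, if the wrist force passes 120 N, or if a joint passes its speed limit or range.

## Working session

There is one attempt and no reset: what is moved stays moved. The work goes in short steps, Python scripts to look and compute and a shell command to move; the robot and the scene stay as the last step left them, time stands still between calls to the robot, and variables do not carry over. Pictures are saved under pics/ and viewed, and the job is handed in when it is done.

```bash
mkdir -p pics; python3 - <<'E'
from bench import r,vision
import cv2
print(r.sense())
for n in ("top","side"):
    im=vision.snapshot(n); cv2.imwrite(f"pics/{n}0.png",im[:,:,::-1])
    m=vision.camera_model(n);print(n,m)
E
```

```text
{'time': 0.0, 'joint_pos': array([ 5.85334985e+01,  7.51578211e+00,  8.53316232e+01, -4.36456552e-04,
        8.72624856e+01, -4.89238816e+00]), 'qd': array([ 0.03594528,  0.10826723, -0.17643185, -0.00825474,  0.03155805,
       -0.02813438]), 'joint_efforts': array([ 4.79812879e-04, -5.69420743e+01, -5.00532854e+01, -4.15276345e-04,
        1.50992721e-02,  5.72698991e-05]), 'tool_pos': array([268.09619608, 536.14702121, 238.21494497]), 'tcp_rot': array([ 175.33489288,   89.89010819, -121.23919919]), 'ft_force': array([ 0.37981645,  0.25349028, -0.53672743]), 'wrist_torque': array([-0.00897841,  0.01213343,  0.00580678]), 'finger_gap': 85.4905640617132}
top {'fov_y': 52.830369754686565, 'cx': 324.53901576252485, 'cy': 202.51961645660802, 'world_to_cam': array([[ 1.52506828e-02, -9.99714841e-01,  1.83753658e-02,
        -1.24344170e+02],
       [-9.95652903e-01, -1.68723874e-02, -9.16003265e-02,
         5.65246667e+02],
       [ 9.18842421e-02, -1.68985188e-02, -9.95626298e-01,
         1.09307547e+03],
       [ 0.00000000e+00,  0.00000000e+00,  0.00000000e+00,
         1.00000000e+00]])}
side {'fov_y': 48.490491176014324, 'cx': 315.79337155143344, 'cy': 198.24850680514675, 'world_to_cam': array([[ 9.22897673e-01, -3.84461977e-01,  2.11866532e-02,
        -5.60880664e+02],
       [-1.22078883e-01, -3.44347107e-01, -9.30871536e-01,
         8.79540641e+01],
       [ 3.65180273e-01,  8.56512731e-01, -3.64731832e-01,
         1.11025430e+03],
       [ 0.00000000e+00,  0.00000000e+00,  0.00000000e+00,
         1.00000000e+00]])}
```

View pics/top0.png

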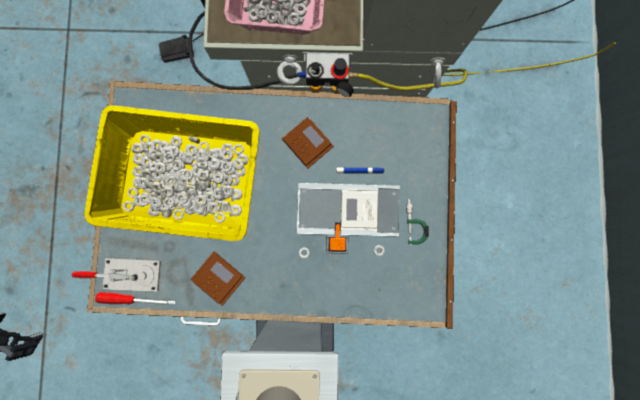

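View pics/side0.png

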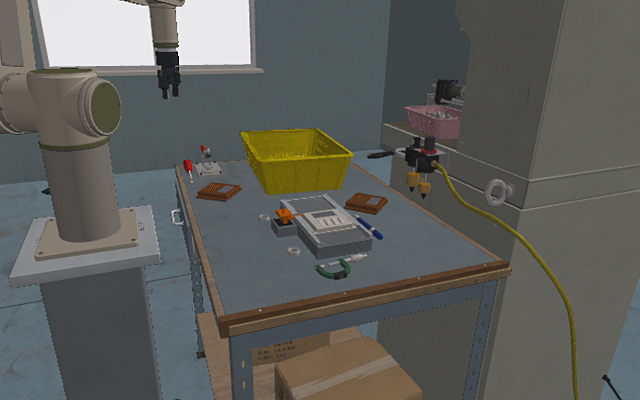

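The top view shows the box at cols 297–400, rows 183–235, with its parking end to the left (+y world), its rear at the right and the orange pad at about (338,244). I'll zoom in and measure next.

```bash
cat > h.py <<'E'
import numpy as np, cv2
from bench import r,vision
def ray(m,u,v):
    f=200/np.tan(np.radians(m['fov_y']/2)); W=m['world_to_cam']; R=W[:3,:3]; c=-R.T@W[:3,3]
    return c, R.T@np.array([(u-m['cx'])/f,(v-m['cy'])/f,1.])
def onz(m,u,v,z):
    c,d=ray(m,u,v); return c+d*(z-c[2])/d[2]
def proj(m,p):
    f=200/np.tan(np.radians(m['fov_y']/2)); q=m['world_to_cam']@np.append(p,1.)
    return q[0]/q[2]*f+m['cx'], q[1]/q[2]*f+m['cy']
E
python3 - <<'E'
from h import *
im=cv2.imread("pics/top0.png")
c=im[150:270,280:440]; cv2.imwrite("pics/top0z.png",cv2.resize(c,None,fx=5,fy=5,interpolation=cv2.INTER_CUBIC))
im2=cv2.imread("pics/side0.png")
c=im2[185:285,250:390]; cv2.imwrite("pics/side0z.png",cv2.resize(c,None,fx=5,fy=5,interpolation=cv2.INTER_CUBIC))
for n,i in(("top",im),("side",im2)):
    hsv=cv2.cvtColor(i,cv2.COLOR_BGR2HSV)
    k=cv2.inRange(hsv,(5,190,190),(16,255,255))
    N,l,s,ce=cv2.connectedComponentsWithStats(k)
    for j in range(1,N):
        if s[j,4]>15: print(n,s[j],ce[j], onz(vision.camera_model(n),*ce[j],56))
E
```

```text
top [330 224  15  26 225] [337.13777778 240.68444444] [ 462.0680464  -150.17806648   56.        ]
```

View pics/top0z.png

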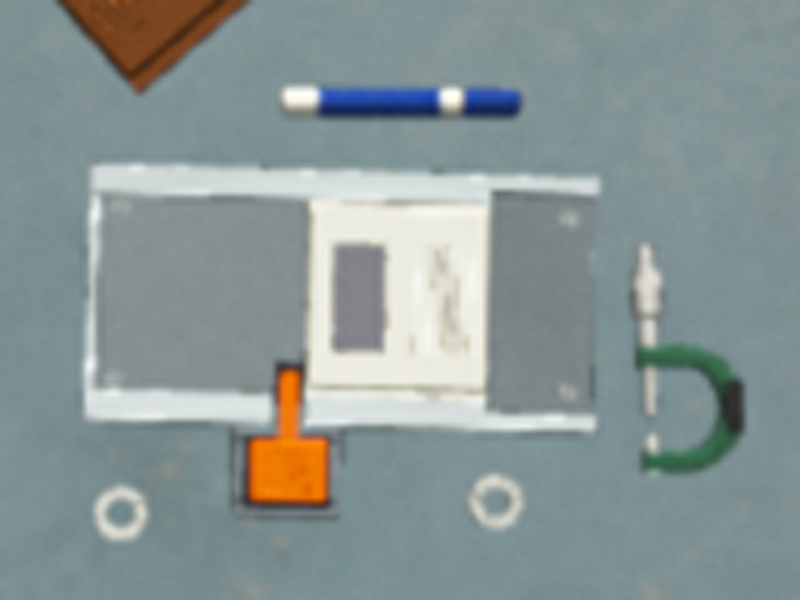

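View pics/side0z.png

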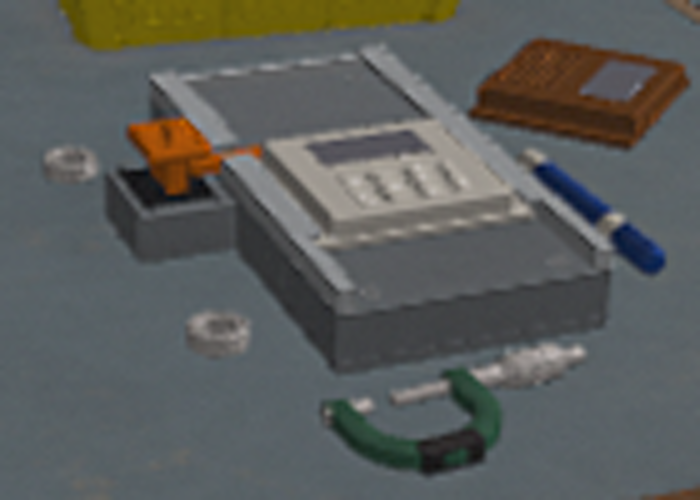

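The zoomed view shows the pad at about (337.4,243.9). The rails' outer edges run from (298.3,183.3) to (399.9,185.9) and from (297.1,233.5) to (399.1,235.9). The cover's rear top edge is at about col 377.3.

```bash
python3 - <<'E'
from h import *
m=vision.camera_model("top")
o=lambda u,v,z: onz(m,280+u/5-.4,150+v/5-.4,z)[:2]
A,B=o(92,166,44),o(600,179,44); C,D=o(86,418,44),o(596,430,44)
print(A,B,C,D,np.linalg.norm(A-B),np.linalg.norm(C-D),np.linalg.norm(A-C),np.linalg.norm(B-D))
for p,q in((A,B),(C,D)):
    d=p-q; print(np.degrees(np.arctan2(-d[0],d[1])))
pad=o(287.5,470.5,56); print("pad",pad, o(245,470,56)-o(330,470,56),o(287,436,56)-o(287,505,56))
E1,E2=o(488,204,50),o(486,389,50); print("cover rear",E1,E2,np.linalg.norm(E1-E2),(E1+E2)/2)
F1,F2=o(311,201,50),o(308,386,50); print("cover front",F1,F2,(F1+F2)/2)
d=E1-E2;print(np.degrees(np.arctan2(d[1],d[0])))
yaw=np.radians(-1.3+0)
ang=[np.arctan2(-(p-q)[0],(p-q)[1]) for p,q in((A,B),(C,D))]; a=np.mean(ang); print("yaw",np.degrees(a))
R=np.array([[np.cos(a),-np.sin(a)],[np.sin(a),np.cos(a)]])
print("org from pad",pad-R@[-95,23],"from rails",(A+B+C+D)/4-R@[0,-5+0])
print("org from cover",(E1+E2)/2-R@[0,-85],(F1+F2)/2-R@[0,15])
s=vision.camera_model("side")
for zz in [(170,140)]: print("side pad",onz(s,250+zz[0]/5-.4,185+zz[1]/5-.4,56))
E
```

```text
[618.80958611 -41.15476625] [ 616.57371798 -321.41025307] [480.62263098 -40.83847726] [ 478.41427708 -318.95934499] 280.2644055138674 278.1296350531543 138.1873170979574 138.1811783859886
-0.45709395683103193
-0.4549342159084174
pad [ 454.0025914  -150.17639772] [-0.68875539 45.69632871] [36.87734317  0.45790563]
cover rear [ 600.83919904 -258.5834577 ] [ 499.61248506 -257.82239813] 101.2295749050618 [ 550.22584205 -258.20292791]
cover front [ 600.79284458 -161.51927425] [ 499.70759302 -161.03501627] [ 550.2502188  -161.27714526]
-0.43076257606713364
yaw -0.4560140863697247
org from pad [ 548.81652868 -173.93176127] from rails [ 548.64484735 -175.59086875]
org from cover [ 550.90234542 -173.20562005] [ 550.13083585 -176.27667017]
side pad [ 451.6805783  -160.91890794   56.        ]
```

```bash
python3 - <<'E'
from h import *
from scipy.spatial.transform import Rotation as Ro
s=vision.camera_model("side")
for p in [(454,-151,56),(471,-130,56),(471,-172,56),(437,-130,56),(437,-172,56)]:
    u,v=proj(s,p); print(p,(u-250+.4)*5,(v-185+.4)*5)
M=Ro.from_euler('xyz',r.sense()['tcp_rot'],degrees=True).as_matrix(); print(M.round(3))
a=np.radians(-.456)
# target: tool x down, jaw axis z along box -/+x  or y
for name,z in (("jaw+y",[-np.sin(a),np.cos(a),0]),("jaw-y",[np.sin(a),-np.cos(a),0]),("jaw+x",[np.cos(a),np.sin(a),0]),("jaw-x",[-np.cos(a),-np.sin(a),0])):
    x=np.array([0,0,-1.]);z=np.array(z);T=np.c_[x,np.cross(z,x),z]
    print(name,Ro.from_matrix(T@M.T).as_rotvec().round(4))
E
```

```text
(454, -151, 56) 168.03730453131988 132.11299639759315
(471, -130, 56) 186.16162428932893 112.80816934085334
(471, -172, 56) 213.65776202810122 143.06008448155734
(437, -130, 56) 123.36116766051515 121.39250755526956
(437, -172, 56) 149.11719910076368 152.2654417367222
[[-0.001 -0.894  0.447]
 [-0.001  0.447  0.894]
 [-1.     0.    -0.002]]
jaw+y [ 0.0017 -0.0005  0.4558]
jaw-y [-7.0000e-04 -2.3000e-03 -2.6858e+00]
jaw+x [ 8.000e-04 -1.600e-03 -1.115e+00]
jaw-x [1.8000e-03 1.0000e-03 2.0266e+00]
```

```bash
python3 -m jog '[[[0.01,-0.039,0],[0,0,-0.1],-1],[[0.02,-0.078,0],[0,0,-0.2],-1],[[0.03,-0.117,0],[0,0,-0.3],-1],[[0.04,-0.156,0],[0,0,-0.4],-1],[[0.05,-0.195,0],[0,0,-0.5],-1]]' 40
```

```text
time: 0.52
tool_pos: [318.1, 339.8, 238.6]
tcp_rot: [-166.8, 89.9, -132.3]
ft_force: [1.2, -0.4, 0.6]
finger_gap: 25.4
```

```bash
python3 -m jog '[[[0.01,-0.039,0],[0,0,-0.1],-1],[[0.02,-0.078,0],[0,0,-0.2],-1],[[0.03,-0.117,0],[0,0,-0.3],-1],[[0.04,-0.156,0],[0,0,-0.4],-1],[[0.05,-0.195,0],[0,0,-0.5],-1]]'
python3 -m jog '[[[0.01,-0.039,-0.01],[0,0,-0.1],-1],[[0.02,-0.078,-0.02],[0,0,-0.115],-1],[[0.03,-0.117,-0.03],[0,0,-0.115],-1],[[0.04,-0.156,-0.04],[0,0,-0.115],-1],[[0.05,-0.195,-0.05],[0,0,-0.115],-1]]'
python3 -m jog '[[[0.01,-0.03,-0.01],[0,0,0],-1],[[0.02,-0.06,-0.02],[0,0,0],-1],[[0.03,-0.09,-0.03],[0,0,0],-1],[[0.034,-0.1,-0.04],[0,0,0],-1],[[0.034,-0.1,-0.04],[0,0,0],-1]]'
```

```text
time: 0.93
tool_pos: [368.1, 144.8, 239.1]
tcp_rot: [-12.2, 90.0, -6.4]
ft_force: [1.3, -0.1, -0.6]
finger_gap: 0.2
time: 1.35
tool_pos: [418.2, -50.4, 188.8]
tcp_rot: [-0.7, 90.0, -1.2]
ft_force: [0.7, 0.9, -0.6]
finger_gap: -0.3
time: 1.77
tool_pos: [451.3, -150.2, 146.7]
tcp_rot: [163.9, 89.8, 163.2]
ft_force: [0.1, 0.2, -0.4]
finger_gap: 0.1
```

```bash
python3 - <<'E'
from h import *
s=r.sense();print(s['time'],s['tool_pos'],s['tcp_rot'],s['ft_force'],s['finger_gap'],s['joint_pos'])
from scipy.spatial.transform import Rotation as Ro
print(Ro.from_euler('xyz',s['tcp_rot'],degrees=True).as_matrix().round(3))
m=vision.camera_model("wrist");im=vision.snapshot("wrist")[:,:,::-1].copy()
print({k:m[k] for k in('fov_y','cx','cy')})
print(proj(m,(454,-151,56)),proj(m,(549.3-.7,-174.5-85,50)))
cv2.imwrite("pics/w1.png",im)
E
```

```text
1.7667 [ 451.25319747 -150.17824685  146.69622965] [163.88061968  89.7794579  163.24448408] [ 0.07107034  0.24381177 -0.42114773] 0.07068705293405717 [-2.45652012e+01 -8.21587366e+00  1.10715950e+02 -3.06697671e-02
  7.77184216e+01 -2.39224845e+01]
[[-0.004  0.011  1.   ]
 [ 0.001  1.    -0.011]
 [-1.     0.001 -0.004]]
{'fov_y': 64.90408188187672, 'cx': 319.22725565025485, 'cy': 199.16542667629042}
(np.float64(321.339487202902), np.float64(205.28449309576877)) (np.float64(432.7823520243275), np.float64(323.5922550083577))
```

View pics/w1.png

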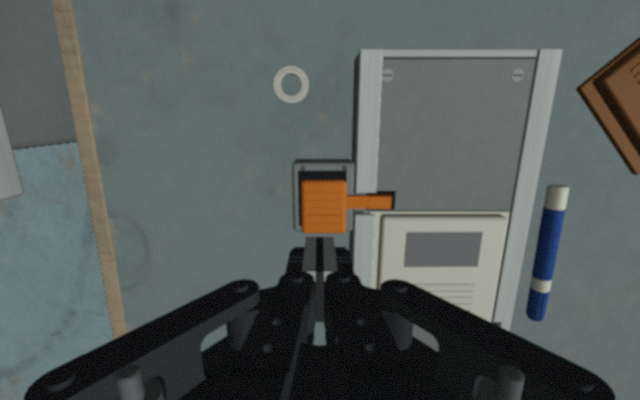

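In the wrist view the pad spans cols 302–347 and rows 179–233, centred at (324.5,206), about 3 px right of the prediction. That puts the pad near (455.5,-151), which agrees with the top view to about 2 mm. I'll descend there.

```bash
python3 -m jog '[[[0.004,-0.001,-0.02],[0,0,0.004],-1],[[0.004,-0.001,-0.04],[0,0,0.004],-1],[[0.004,-0.001,-0.06],[0,0,0.004],-1],[[0.004,-0.001,-0.07],[0,0,0.004],-1],[[0.004,-0.001,-0.074],[0,0,0.004],-1]]'
python3 -m jog '[[[0,0,-0.002],[0,0,0],-1],[[0,0,-0.004],[0,0,0],-1],[[0,0,-0.006],[0,0,0],-1],[[0,0,-0.008],[0,0,0],-1],[[0,0,-0.01],[0,0,0],-1]]'
```

```text
time: 2.23
tool_pos: [455.1, -147.8, 73.8]
tcp_rot: [151.5, 89.8, 151.3]
ft_force: [-0.3, 0.1, 0.2]
finger_gap: -0.0
time: 2.65
tool_pos: [457.0, -149.6, 66.0]
tcp_rot: [-23.1, 89.9, -23.3]
ft_force: [1.0, -0.6, 0.7]
finger_gap: 0.1
```

```bash
python3 -m jog '[[[0,0,-0.001],[0,0,0],-1],[[0,0,-0.002],[0,0,0],-1],[[0,0,-0.003],[0,0,0],-1],[[0,0,-0.004],[0,0,0],-1],[[0,0,-0.005],[0,0,0],-1]]'
python3 -m jog '[[[0,0,-0.001],[0,0,0],-1],[[0,0,-0.002],[0,0,0],-1],[[0,0,-0.003],[0,0,0],-1],[[0,0,-0.004],[0,0,0],-1],[[0,0,-0.004],[0,0,0],-1]]'
```

```text
time: 3.07
tool_pos: [456.5, -149.5, 60.5]
tcp_rot: [-29.0, 90.0, -29.2]
ft_force: [-0.7, 0.3, 3.5]
finger_gap: -0.0
time: 3.48
tool_pos: [456.5, -149.4, 56.2]
tcp_rot: [-32.7, 90.0, -33.0]
ft_force: [0.0, 0.5, 0.6]
finger_gap: -0.1
```

```bash
python3 -m jog '[[[0,0,-0.001],[0,0,0],-1],[[0,0,-0.0015],[0,0,0],-1],[[0,0,-0.002],[0,0,0],-1]]'
python3 -m jog '[[[0,0,-0.0005],[0,0,0],-1],[[0,0,-0.001],[0,0,0],-1]]'
```

```text
time: 3.73
tool_pos: [456.5, -149.5, 54.3]
tcp_rot: [-32.1, 90.0, -32.3]
ft_force: [-0.4, 0.0, 4.0]
finger_gap: 0.0
time: 3.9
tool_pos: [456.5, -149.5, 53.8]
tcp_rot: [-69.6, 90.0, -69.8]
ft_force: [-4.6, 2.3, 13.7]
finger_gap: 0.2
```

```bash
python3 -m jog '[[[0,0,-0.0005],[0,0,0],-1],[[0,0,-0.001],[0,0,0],-1]]'
```

```text
time: 4.07
tool_pos: [456.5, -149.5, 53.6]
tcp_rot: [-154.2, 90.0, -154.4]
ft_force: [-8.8, 3.6, 21.9]
finger_gap: 0.1
```

The force climbs with no further travel at tip z ≈ 45.6 mm, so the tab is at its hard stop. I'll lift off and move behind the cover.

```bash
python3 -m jog '[[[0,0,0.02],[0,0,0],-1],[[0,0,0.05],[0,0,0],-1],[[0.02,-0.025,0.065],[0,0,0],-1],[[0.04,-0.055,0.065],[0,0,0],-1],[[0.06,-0.085,0.065],[0,0,0],-1]]'
python3 -m jog '[[[0.02,-0.03,0],[0,0,0],-1],[[0.032,-0.052,0],[0,0,0],-1],[[0.032,-0.052,0],[0,0,0],-1]]'
python3 - <<'E'
from h import *
s=r.sense();print(s['time'],s['tool_pos'],s['ft_force'])
from scipy.spatial.transform import Rotation as Ro
print(Ro.from_euler('xyz',s['tcp_rot'],degrees=True).as_matrix().round(3))
m=vision.camera_model("wrist");im=vision.snapshot("wrist")[:,:,::-1].copy()
cv2.imwrite("pics/w2.png",im)
for p in((0,-85,50),(-49.5,-85,50),(49.5,-85,50)):print(proj(m,(549.5+.00796*p[1]+p[0],-174.5+p[1]-.00796*p[0],50)))
t=vision.snapshot("top")[150:270,280:440,::-1]; cv2.imwrite("pics/top1z.png",cv2.resize(t,None,fx=5,fy=5,interpolation=cv2.INTER_CUBIC))
E
```

```text
time: 4.48
tool_pos: [518.1, -235.4, 119.0]
tcp_rot: [-26.5, 89.8, -26.6]
ft_force: [-0.1, 0.3, 0.1]
finger_gap: -0.0
time: 4.73
tool_pos: [549.6, -290.3, 116.5]
tcp_rot: [-69.6, 89.9, -70.0]
ft_force: [0.5, -0.7, -0.4]
finger_gap: 0.2
4.7333 [ 549.553872   -290.28392202  116.49844245] [ 0.51017388 -0.69652717 -0.36956305]
[[ 0.     0.006  1.   ]
 [-0.001  1.    -0.006]
 [-1.    -0.001  0.   ]]
(np.float64(315.5064132842841), np.float64(169.0374517879962))
(np.float64(238.87914000349772), np.float64(168.8710843247183))
(np.float64(392.0528931956711), np.float64(169.20364383869136))
```

View pics/w2.png

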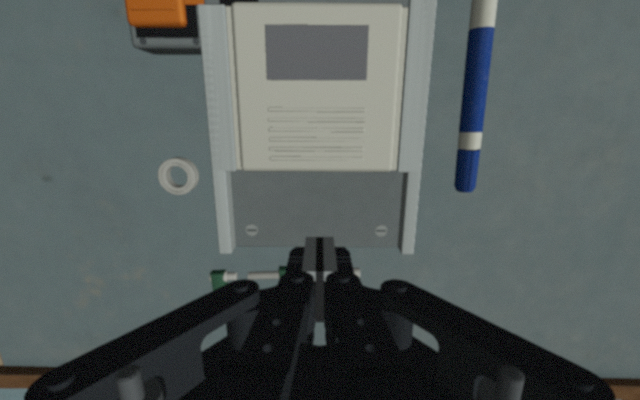

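View pics/top1z.png

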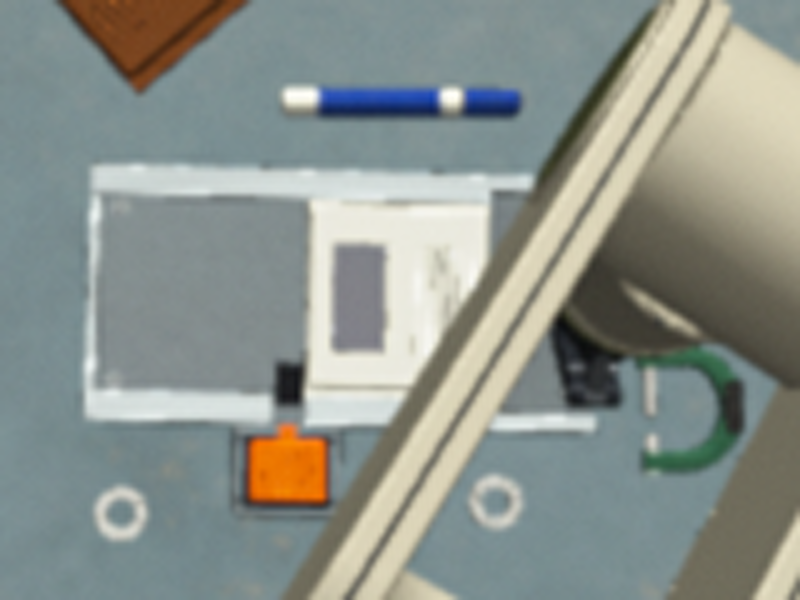

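The hook has gone from the deck: there is a black slot at zoom (288,383). The cover's rear edge is centred near col 319 in the wrist view, in line with the jaws. Next I lower behind the cover.

```bash
python3 -m jog '[[[0,0.002,-0.03],[0,0,0],-1],[[0,0.002,-0.055],[0,0,0],-1],[[0,0.002,-0.064],[0,0,0],-1],[[0,0.002,-0.07],[0,0,0],-1],[[0,0.002,-0.07],[0,0,0],-1]]'
python3 -m jog '[[[0,0.004,0],[0,0,0],-1],[[0,0.008,0],[0,0,0],-1],[[0,0.012,0],[0,0,0],-1],[[0,0.015,0],[0,0,0],-1],[[0,0.018,0],[0,0,0],-1]]'
```

```text
time: 5.25
tool_pos: [547.3, -283.1, 46.0]
tcp_rot: [146.3, 89.8, 146.1]
ft_force: [0.1, 0.8, -0.6]
finger_gap: 0.3
time: 5.67
tool_pos: [549.3, -266.7, 48.7]
tcp_rot: [-40.1, 89.8, -40.3]
ft_force: [-0.0, -1.8, 1.5]
finger_gap: -0.4
```

```bash
python3 -m jog '[[[0,0.004,0],[0,0,0],-1],[[0,0.008,0],[0,0,0],-1],[[0,0.012,0],[0,0,0],-1],[[0,0.016,0],[0,0,0],-1],[[0,0.02,0],[0,0,0],-1]]'
python3 - <<'E'
from h import *
m=vision.camera_model("wrist");im=vision.snapshot("wrist")[:,:,::-1].copy()
cv2.imwrite("pics/w3.png",im);s=r.sense();print(s['tool_pos'],s['ft_force'])
E
```

```text
time: 6.08
tool_pos: [548.4, -246.0, 47.3]
tcp_rot: [-142.2, 90.0, -142.5]
ft_force: [0.0, -2.4, 1.8]
finger_gap: 0.5
[ 548.36426845 -245.22154576   47.16934422] [ 0.84174994 -0.28827285  0.6244586 ]
```

View pics/w3.png

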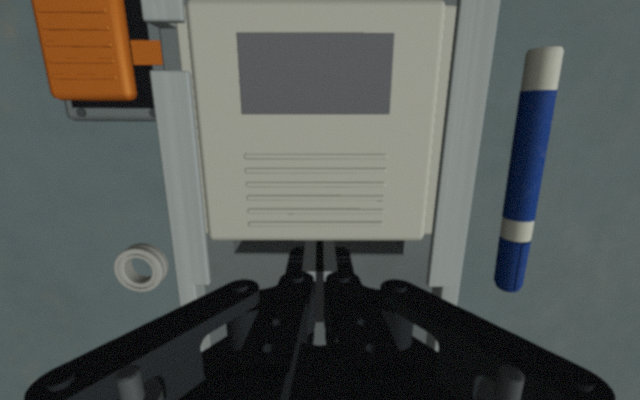

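The cover (rear edge at row 240, against the fingers) is sliding freely at about 2 N, and the well's dark edge is showing. I'll keep pushing.

```bash
python3 -m jog '[[[0,0.005,0],[0,0,0],-1],[[0,0.01,0],[0,0,0],-1],[[0,0.016,0],[0,0,0],-1],[[0,0.022,0],[0,0,0],-1],[[0,0.028,0],[0,0,0],-1]]'
python3 -m jog '[[[0,0.006,0],[0,0,0],-1],[[0,0.012,0],[0,0,0],-1],[[0.001,0.018,0],[0,0,0],-1],[[0.001,0.023,0],[0,0,0],-1],[[0.001,0.027,0],[0,0,0],-1]]'
python3 -m jog '[[[0,0.004,0],[0,0,0],-1],[[0,0.008,0],[0,0,0],-1],[[0,0.012,0],[0,0,0],-1],[[0,0.015,0],[0,0,0],-1],[[0,0.017,0],[0,0,0],-1]]'
python3 - <<'E'
from h import *
m=vision.camera_model("wrist");im=vision.snapshot("wrist")[:,:,::-1].copy()
cv2.imwrite("pics/w4.png",im);s=r.sense();print(s['tool_pos'],s['ft_force'])
t=vision.snapshot("top")[150:270,280:440,::-1]; cv2.imwrite("pics/top2z.png",cv2.resize(t,None,fx=5,fy=5,interpolation=cv2.INTER_CUBIC))
E
```

```text
time: 6.55
tool_pos: [548.2, -217.6, 47.1]
tcp_rot: [140.4, 90.0, 140.2]
ft_force: [0.7, -1.1, 0.1]
finger_gap: -0.0
time: 6.97
tool_pos: [549.3, -190.5, 47.1]
tcp_rot: [138.0, 90.0, 137.8]
ft_force: [-1.0, -1.5, -0.6]
finger_gap: -0.1
time: 7.38
tool_pos: [549.3, -174.0, 47.2]
tcp_rot: [150.0, 90.0, 149.8]
ft_force: [0.3, -1.2, -0.9]
finger_gap: 0.0
[ 549.35131615 -173.77508527   47.23149568] [-0.79333817  0.30240275  0.47180131]
```

View pics/w4.png

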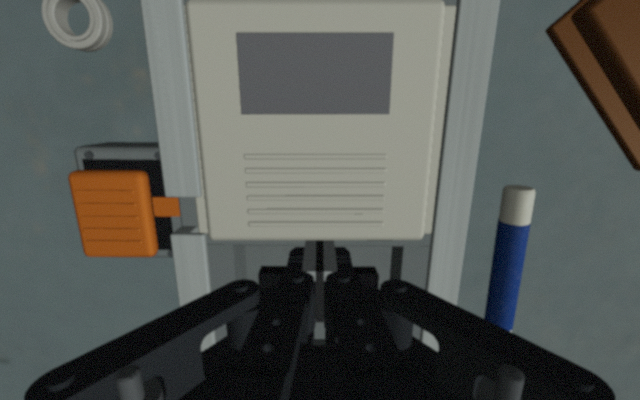

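View pics/top2z.png

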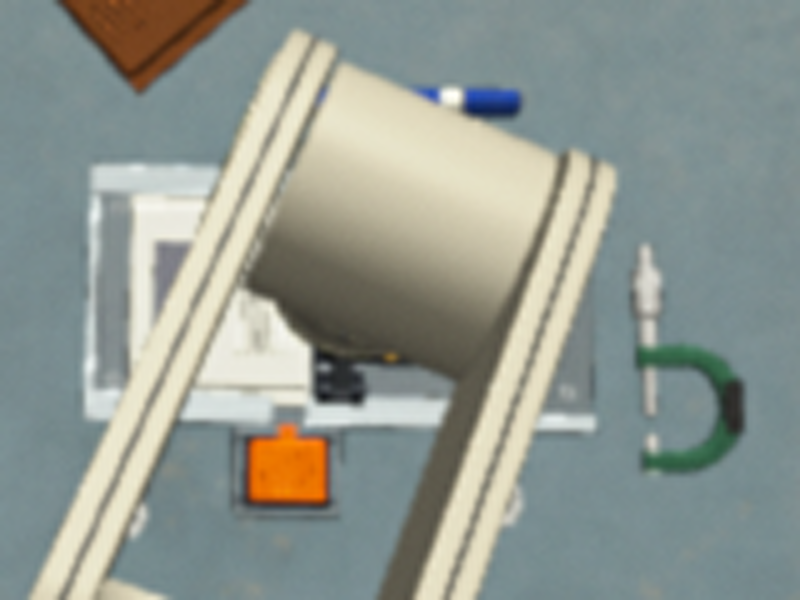

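The cover's front edge has moved from zoom col 310 to 132 and its rear from 487 to 312, about 96 mm. I'll add 5 mm of margin, then back off and lift.

```bash
python3 -m jog '[[[0,0.002,0],[0,0,0],-1],[[0,0.004,0],[0,0,0],-1],[[0,0.005,0],[0,0,0],-1],[[0,0.005,0],[0,0,0],-1]]'
python3 -m jog '[[[0,-0.01,0],[0,0,0],-1],[[0,-0.02,0.01],[0,0,0],-1],[[0,-0.025,0.04],[0,0,0],-1],[[0,-0.04,0.08],[0,0,0],-1],[[0,-0.07,0.11],[0,0,0],-1]]'
python3 -m jog '[[[0,-0.03,0.03],[0,0,0],-1],[[0,-0.06,0.06],[0,0,0],-1],[[0,-0.09,0.06],[0,0,0],-1],[[0,-0.12,0.06],[0,0,0],-1],[[0,-0.13,0.06],[0,0,0],-1]]'
python3 - <<'E'
from h import *
cv2.imwrite("pics/w5.png",vision.snapshot("wrist")[:,:,::-1])
i=vision.snapshot("side")[185:285,250:390,::-1];cv2.imwrite("pics/side5z.png",cv2.resize(i,None,fx=5,fy=5,interpolation=cv2.INTER_CUBIC))
t=vision.snapshot("top")[150:270,280:440,::-1]; cv2.imwrite("pics/top5z.png",cv2.resize(t,None,fx=5,fy=5,interpolation=cv2.INTER_CUBIC))
s=r.sense();print(s['time'],s['tool_pos'],s['ft_force'])
E
```

```text
time: 7.82
tool_pos: [549.5, -169.2, 47.4]
tcp_rot: [14.0, 90.0, 13.8]
ft_force: [0.9, -1.3, 0.0]
finger_gap: 0.1
time: 8.23
tool_pos: [549.6, -237.6, 158.9]
tcp_rot: [55.7, 89.9, 55.6]
ft_force: [0.8, 0.1, 0.7]
finger_gap: 0.1
time: 8.65
tool_pos: [548.4, -373.7, 218.0]
tcp_rot: [-60.7, 89.8, -61.1]
ft_force: [0.8, 0.1, -0.7]
finger_gap: -0.4
8.8 [ 548.68363868 -369.0965986   215.88800927] [-0.74768924 -0.03760322  0.80561408]
```

View pics/w5.png

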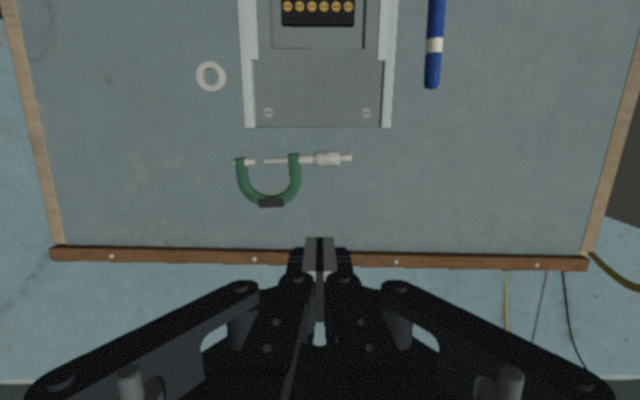

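View pics/side5z.png

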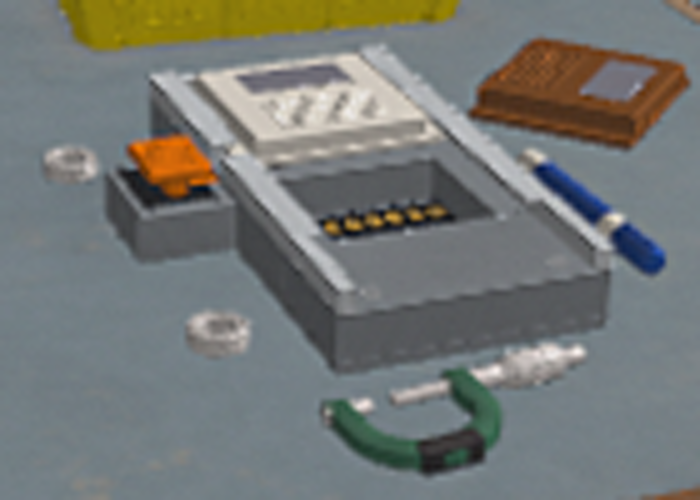

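View pics/top5z.png

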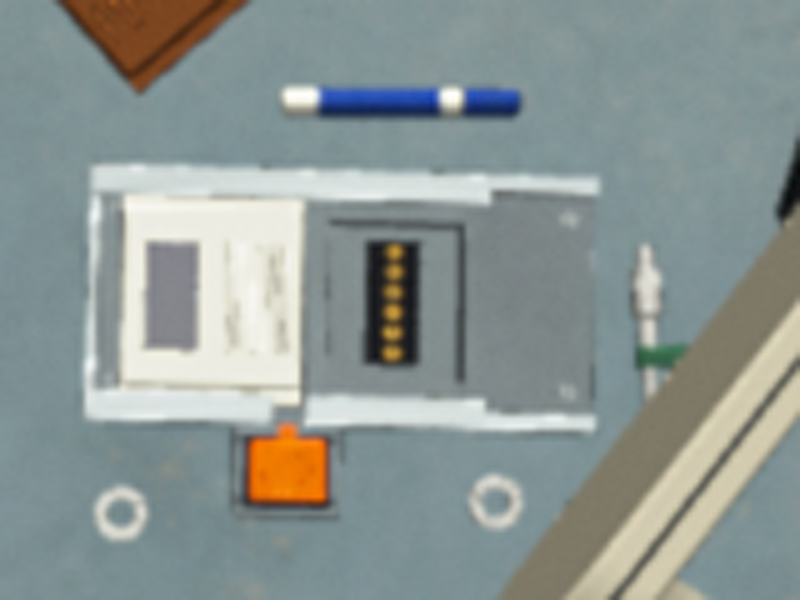

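The well is fully open, with its front edge at zoom col 328 and the cover's rear at col 302. The tab is down, and the marker, rings and micrometer haven't moved. I'll let the arm settle and hand in.

```bash
python3 -m jog '[[[0,0,0],[0,0,0],-1],[[0,0,0],[0,0,0],-1],[[0,0,0],[0,0,0],-1]]'; python3 -c "
from bench import order
print(order.hand_in())"
```

```text
time: 9.05
tool_pos: [549.6, -366.8, 216.1]
tcp_rot: [119.1, 90.0, 119.0]
ft_force: [-0.2, 0.6, -0.5]
finger_gap: 0.2
the job is handed in; nothing more can be done
None
```

The terminal box is open and the job was handed in at 9.05 s, well within the 38 s limit; no verdict was reported.

- **Tab:** I pressed it with shut fingertips to its hard stop. The force rose to about 22 N vertical with the tip at about 46 mm, and the pad stayed down.
- **Cover:** I pushed it along the rails by its rear face, with about 2 N. It travelled about 101 mm (88 mm needed, end stop at 115 mm), and I then backed off and lifted clear.
- **Last checks:** The final top and side pictures show the well fully uncovered, the tab still down with its hook below the deck, and the cover on the parking shelf. The marker, both rings and the micrometer looked unmoved. The arm partly hid the micrometer in the last top view, but the side view shows it whole.
- **Disagreements:** The pad position differed by about 2 mm between the top and wrist views, and by more in a rough first reading of the side view. I used the wrist view. The measured tool position also scattered by 1 to 3 mm, which did not affect the result.

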